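# Drive the seized hinge pin out of the analyser's hinge block

## Task

The brass hinge pin is seized in the aluminium hinge block clamped in the blue bench fixture. With the red-handled drift punch, feel for the bore in the block's groove and drive the pin down until it is completely out of the block and in the orange catch beneath, pressing gently (never more than 25 N on the block or the pin), then stand the punch back upright in its blue holder and let go. Leave the jar, the carton and the screwdriver alone.

Things in the scene. Friction and masses are not known exactly. Their poses are not given: they have to be found in the camera images.
- fixture: Fixed bench fixture; origin: centre of its base's underside (steel, 130 x 100 x 8 mm), z up. Two blue rails along its x carry the aluminium hinge block (74 x 78 mm, from z = 62 to 90 mm; rigid, cannot shift). On the block two ridges along x, tops at z = 94 mm, leave a groove 9.5 mm wide, its floor at z = 90 mm. All is rigid: touch at 10 mm/s or less.
- groove (a point): Point of the fixture on the floor of the groove (z = 90 mm, y = 0), x and z axes as the fixture's. A vertical round bore 9 mm across, ringed in black, opens in the floor on the groove's centre line, through the block. It lies anywhere within 13 mm along x (either way) of this point: that shift is not measured; see the hole from above, or slide the punch along the groove until it drops in.
- pin (a joint): How far the pin is driven down (m). Brass, 8.5 mm across, 34 mm long, upright in the bore, sliding only along it. At 0 its top is 8 mm below the groove's floor; starts at 0 to 0.004. At 0.020 its top is level with the block's underside; beyond, it is out, in the orange catch; hard bottom at 0.028. Resists with about 9 N plus 60 N per m/s throughout; stays where left.
- punch_mid (a point): Centre of the red square handle (16 x 16 mm, 60 mm high, sides along the point's x and y) of the drift punch, 130 to 210 g, which stands upright in the holder. z up along the punch. Below the handle a round steel shank, 6 mm across, 50 mm long; its tip is 80 mm below this point. The handle's flat underside (30 mm below this point) rests on the holder.
- punch_tip (a point): Centre of the lower end of the punch's shank, 80 mm below the middle of the handle.
- holder_mouth (a point): Centre of the mouth of the punch's hole in the top of the fixed blue holder, a block 70 x 70 mm and 58 mm high; round hole 11 mm across, straight down through the block. The punch stands with the shank in it and the handle's underside on the holder's top, so the handle's middle is 30 mm above this point.
- jar_mid (a point): Centre of a small closed jar, 52 mm across and 70 mm high; bystander.
- carton_mid (a point): Centre of an open reagent carton, 100 x 130 mm and 60 mm high, with white caps; bystander.
- driver_grip (a point): Handle of a screwdriver lying on the counter; bystander.
Mind the look-alikes: they are no part of the job. What is shaped like the fixture but green is not meant.

How it is judged (in metres and radians):
On the way, in this order (a step that is already met when the one before it is completed fails the run):
1. the punch's tip is in the bore (z of punch_tip in the frame of fixture between 0.05 and 0.085 m and x of punch_tip in the frame of fixture between -0.018 and 0.018 m and y of punch_tip in the frame of fixture between -0.006 and 0.006 m), for 0.1 s.
2. the pin is driven out of the block with the punch (value of joint pin above 0.0205 m and z of punch_tip in the frame of fixture below 0.066 m and horizontal distance between punch_tip and fixture below 0.019 m), for 0.1 s.
At the end, for the whole second after the job is handed in: The pin is driven at least 20.5 mm (its top out of the block, below its underside), and the punch stands at rest in the holder, within 10 mm of the hole's axis, its handle down on the holder (4 mm) and upright within 0.1 rad (value of joint pin above 0.0205 m and distance between punch_tip and holder_mouth below 0.056 m and horizontal distance between punch_mid and holder_mouth below 0.01 m and z of punch_mid in the frame of holder_mouth between 0.02 and 0.034 m and angle between punch_mid's own z axis and vertical below 0.1 rad and linear speed of punch below 0.02 m/s); the robot touches nothing.
It fails at once if the hinge block, the pin or the fixture is pressed with more than 25 N (contact force between fixture and anything else above 25 N).
It fails at once if the jar is disturbed (moved 15 mm) (distance of jar_mid from where it was at the start of the episode above 0.015 m).
It fails at once if the carton is disturbed (moved 15 mm) (distance of carton_mid from where it was at the start of the episode above 0.015 m).
It fails at once if the screwdriver is disturbed (moved 20 mm) (distance of driver_grip from where it was at the start of the episode above 0.02 m).
It also fails if it takes over 72 s, if anything falls off the work surface, if the arm or the gripper's body presses on something with over 40 N, if the wrist force passes 120 N, or if a joint passes its speed limit or range.

## Robot

A 6-joint arm with a two-finger parallel gripper is mounted at the origin on the work surface. World frame = base frame: x ahead of the robot, y to its left, z up, the work surface at z = 0. Lengths are in mm, angles in degrees, forces in N, time in s.
With the tool pointing down it reaches from about 400 to 825 mm from the base axis. Payload 7 kg.
Tool frame: the origin (TCP) lies midway between the tips of the shut fingers; the grasp point (between the pads) lies 19 mm behind it; z points along the fingers, x is the direction in which the jaws open and shut, and the axes are right-handed (so a half turn about z gives the same grasp; the last joint's range is limited). The gripper opens to 85 mm and grips with 20 to 120 N. Pads are 22 mm wide; open, the fingers measure 114 mm over their backs; the gripper's body (76 mm by 85 mm) begins 54 mm behind the grasp point. The pads swing forward as they close: fully open they stand 13 mm farther back than shut.
Start: joints at [-59.124, 20.546, 0.682, 0, -70.136, -16.507], TCP at [167.495, -653.866, 231.302] pointing down, gripper open.
Joint ranges: [-176.03, 176.03], [-82.01, 121.73], [-58.28, 71.71], [-173.87, 95.51], [-174.79, -0.11], [-173.66, 173.66]. Speed limits (degrees/s): [136.94, 136.94, 172.46, 180, 180, 180].

## Interface

Orientations are given as a 3x3 rotation matrix whose columns are the frame's x, y, z axes.
In Python, from plant import manip gives the robot as it stands.
- The arm moves only by the tool apply_moves, never from a script. Its argument "series" is a list that holds one entry, the list of rows, each a list of 5 numbers: the shift along the tool's x, y, z each as a share of 0.25 m, from -1 to 1, then the turn about the tool's z as a share of 180 degrees, from -1 to 1, then the finger opening in mm, from 0 to 85.4. In form: [[[x, y, z, yaw, claw], ...]]. A call has 1 to 20 rows; each row is the pose to reach, as a shift and turn from the pose commanded when the call began, along the tool's axes at that moment, turning the shorter way round; what a row does not reach only later rows make up. A row lasts 1/8 s, in which the tool goes at most 62.5 mm and 10.7 degrees, less where a joint would pass 70% of its speed; a pose out of reach is approached as far as the arm can. A call with a number of a shift or a turn outside -1 to 1 is refused whole. A call with a gripper value outside its range is refused whole. The fingers move at their own pace and stop on an object; "squeeze" is the grip in N (left out, the last holds). Time passes only in rows, so rows that repeat a pose let the fingers close. It gives the time, the measured TCP pose, the force and the opening at its end, in the units of the state.
- manip.read_state(): the state, without advancing time (a new reading comes with each control period).
- manip.grab_frame(name): name is "side" or "top"; returns a dict with "frame" (480x640x3 uint8, red, green, blue), "intrinsics" (3x3 intrinsics, pixels), "view" (4x4, takes a point from world to camera coordinates). Camera axes: x right, y up, looking along -z (the intrinsics and any distortion apply to the point x, -y, -z); pixel columns grow to the right and rows downward; lengths in mm; the calibration is good to about 2 mm. A picture is of the moment at which its call begins. There is no depth.
- manip.job_done(): hands the job in, once; it reports no verdict.
The state is a dict: "time": time; "q": joint angles; "dq": joint speeds; "effort": joint torques, N m; "tool_pos": TCP position; "tcp_rot": TCP orientation; "ft_force": force on the tool from outside, world axes, zero at the start; "moment": the same for the moment, N m; "gripper_width": finger opening in mm.
Only numpy, scipy, OpenCV 4.12 (cv2) and the standard library are available. Lean on these libraries where they do the work, as an engineer would, in place of code of your own. Each camera call takes 0.05 s, during which the arm holds its last target.

## Working session

There is one attempt and no reset: what is moved stays moved. The work goes in short steps, Python scripts to look and compute and a tool call to move; the robot and the scene stay as the last step left them, time stands still between calls to the robot, and variables do not carry over. Pictures are saved under pics/ and viewed, and the job is handed in when it is done.

Besides the shell and the picture viewer there is one more tool, called after "Emit:" by a JSON object that holds its "name" and its "arguments". apply_moves: Moves the arm, as the interface text tells. Shift numbers are shares of 0.25 m and turn numbers shares of 180 degrees, none past 1 either way. Its arguments: {"type":"object","properties":{"series":{"type":"array"},"squeeze":{"type":"number"}},"required":["series"]}

```bash
ls; mkdir -p pics; python3 - <<'E'
from plant import manip
import cv2,json
import numpy as np
for n in("side","top"):
    f=manip.grab_frame(n); cv2.imwrite(f"pics/{n}0.png",f["frame"][:,:,::-1]); print(n,np.array(f["intrinsics"]).round(2).tolist(),np.array(f["view"]).round(4).tolist(), [k for k in f])
print(manip.read_state())
E
```

```text
pics
side [[543.69, 0.0, 328.6], [0.0, 543.69, 247.23], [0.0, 0.0, 1.0]] [[0.997, -0.077, -0.0035, -484.8372], [0.0437, 0.527, 0.8488, -88.2115], [-0.0635, -0.8464, 0.5287, -1128.3552], [0.0, 0.0, 0.0, 1.0]] ['frame', 'intrinsics', 'view']
top [[476.06, 0.0, 322.9], [0.0, 476.06, 241.3], [0.0, 0.0, 1.0]] [[-0.0179, -0.9998, -0.0045, 14.9189], [0.9865, -0.0184, 0.1628, -496.8894], [-0.1629, -0.0015, 0.9866, -982.5642], [0.0, 0.0, 0.0, 1.0]] ['frame', 'intrinsics', 'view']
{'time': 0.1, 'q': array([-5.91248322e+01,  2.05890310e+01,  6.39964059e-01, -1.58804336e-02,
       -7.01359495e+01, -1.65074293e+01]), 'dq': array([-0.00656999, -0.09990884,  0.09106193,  0.02577336,  0.00470661,
       -0.01994693]), 'effort': array([-3.93859256e-03, -5.84762478e+01,  2.94107527e+01,  6.95440784e+00,
       -3.16097852e-03, -7.64675917e-06]), 'tool_pos': array([ 167.36670666, -653.49078267,  230.45116915]), 'tcp_rot': array([[-2.48052646e-01,  9.68746404e-01, -5.37709095e-04],
       [ 9.68745397e-01,  2.48053169e-01,  1.40730129e-03],
       [ 1.49669851e-03, -1.71818403e-04, -9.99998865e-01]]), 'ft_force': array([-0.15689025,  1.43886059,  0.09325805]), 'moment': array([ 0.00523991,  0.01549783, -0.00054485]), 'gripper_width': 85.24864499542791}
```

View pics/side0.png

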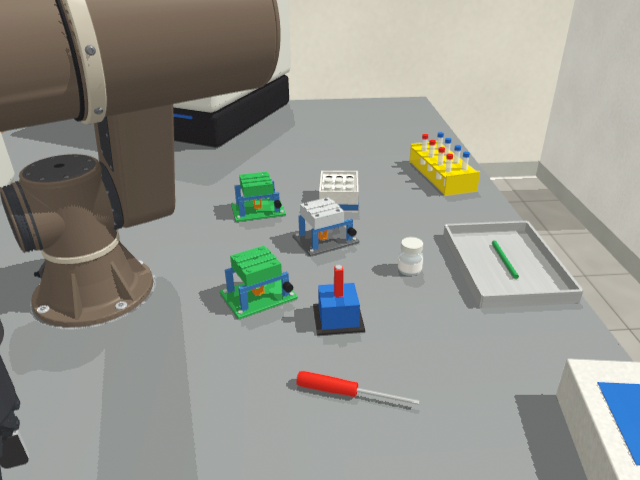

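View pics/top0.png

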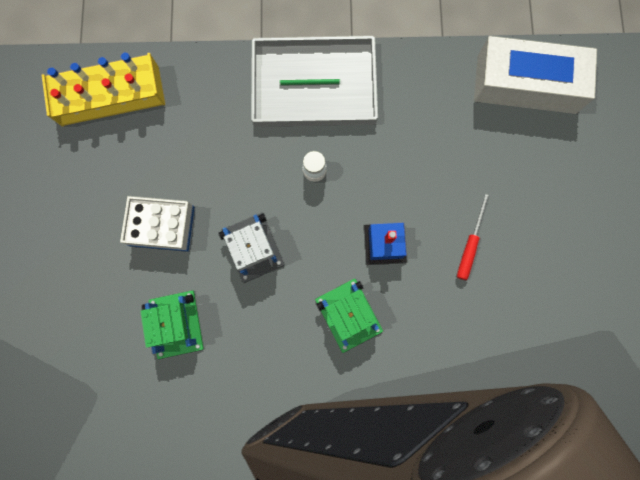

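Possible confusions in the top view: fixtures are the aluminium/blue one at (250,246) and two green ones at (172,325) and (349,315). The red tools are the punch standing in the blue holder at (391,237) and the lying screwdriver at (468,258). I choose the aluminium one and the upright punch, and check both in close crops.

```bash
python3 - <<'E'
import cv2,numpy as np
t=cv2.imread("pics/top0.png");s=cv2.imread("pics/side0.png")
a=cv2.resize(t[200:290,205:295],(400,400),interpolation=cv2.INTER_CUBIC)
b=cv2.resize(t[205:275,355:425],(400,400),interpolation=cv2.INTER_CUBIC)
cv2.imwrite("pics/c1.png",np.hstack([a,b]))
a=cv2.resize(s[185:265,285:365],(400,400),interpolation=cv2.INTER_CUBIC)
b=cv2.resize(s[255:335,300:380],(400,400),interpolation=cv2.INTER_CUBIC)
cv2.imwrite("pics/c2.png",np.hstack([a,b]))
E
```

```text
(no output)
```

View pics/c1.png

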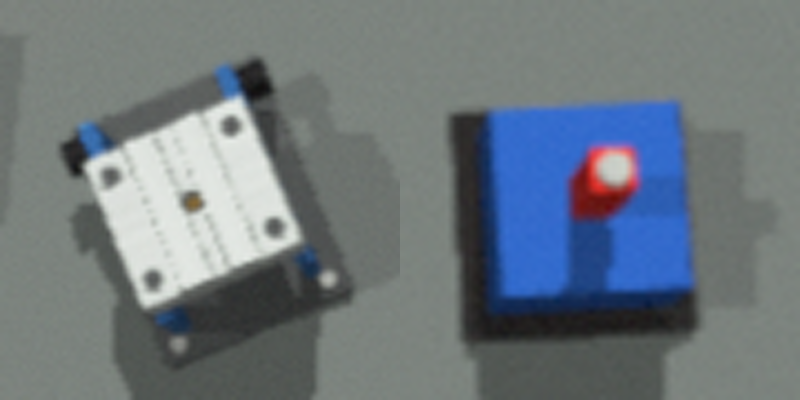

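View pics/c2.png

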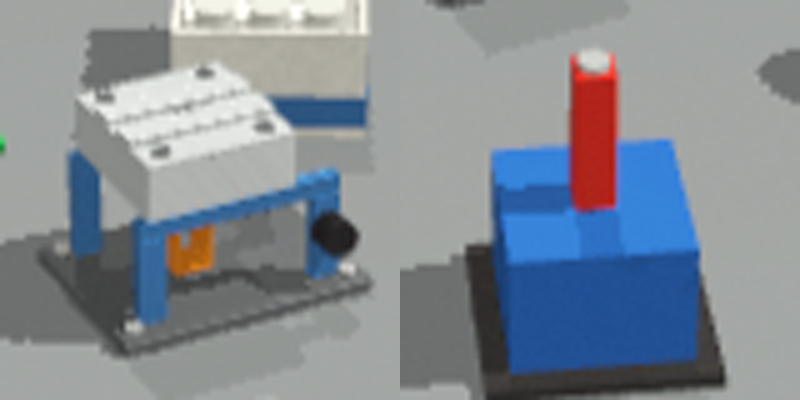

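```bash
cat > h.py <<'E'
import numpy as np
from plant import manip
K={};V={}
K['side']=np.array([[543.69,0,328.6],[0,543.69,247.23],[0,0,1]])
V['side']=np.array([[0.997,-0.077,-0.0035,-484.8372],[0.0437,0.527,0.8488,-88.2115],[-0.0635,-0.8464,0.5287,-1128.3552]])
K['top']=np.array([[476.06,0,322.9],[0,476.06,241.3],[0,0,1]])
V['top']=np.array([[-0.0179,-0.9998,-0.0045,14.9189],[0.9865,-0.0184,0.1628,-496.8894],[-0.1629,-0.0015,0.9866,-982.5642]])
def ray(c,uv):
    R,t=V[c][:,:3],V[c][:,3]
    o=-np.linalg.inv(R)@t
    d=np.linalg.inv(K[c])@np.array([uv[0],uv[1],1.]); d=np.linalg.inv(R)@np.array([d[0],-d[1],-d[2]])
    return o,d
def onz(c,uv,z):
    o,d=ray(c,uv); return o+d*(z-o[2])/d[2]
def proj(c,p):
    x=V[c][:,:3]@np.asarray(p,float)+V[c][:,3]; x=K[c]@np.array([x[0],-x[1],-x[2]]); return x[:2]/x[2]
def tri(u1,u2):
    A=[];b=[]
    M=0;bb=0
    for c,u in(('side',u1),('top',u2)):
        o,d=ray(c,u); d=d/np.linalg.norm(d); P=np.eye(3)-np.outer(d,d); M=M+P; bb=bb+P@o
    return np.linalg.solve(M,bb)
E
python3 - <<'E'
from h import *
np.set_printoptions(precision=1,suppress=True)
def c(u,v,x0,y0,s): return ((u+.5)*s+x0-.5,(v+.5)*s+y0-.5)
F=lambda u,v:c(u,v,205,200,.225)
H=lambda u,v:c(u,v,355,205,.175)
SF=lambda u,v:c(u,v,285,185,.2)
SH=lambda u,v:c(u,v,300,255,.2)
print("bore",onz('top',F(192,201),90))
cs=[onz('top',F(*p),90) for p in[(85,165),(240,98),(302,240),(146,308)]];print("block",np.array(cs),np.mean(cs,0))
e=cs[3]-cs[0]+cs[2]-cs[1];print("xang",np.degrees(np.arctan2(e[1],e[0])))
cs=[onz('top',H(*p),58) for p in[(87,108),(280,101),(293,290),(97,298)]];print("holder",np.array(cs),np.mean(cs,0))
e=cs[1]-cs[0]+cs[2]-cs[3];print("ang",np.degrees(np.arctan2(e[1],e[0])))
cs=[onz('side',SH(*p),58) for p in[(92,153),(271,140),(298,248),(106,264)]];print("holder side",np.array(cs),np.mean(cs,0))
cs=[onz('side',SF(*p),90) for p in[(77,100),(218,63),(295,132),(148,172)]];print("block side",np.array(cs),np.mean(cs,0))
print("punch cap",tri(SH(194,62),H(213,168)))
# handle bottom in side view: front edge corners
print("handle bottom",onz('side',SH(178,207),58),onz('side',SH(216,207),58))
cs=[onz('top',H(*p),118) for p in[(190,148),(234,146),(237,190),(192,194)]];print("handle top?",np.array(cs),np.mean(cs,0))
cs=[onz('top',F(*p),8) for p in[(328,279),(178,344)]];print("screws",np.array(cs))
E
```

```text
bore [484.5 159.3  90. ]
block [[502.2 208.8  90. ]
 [532.4 137.4  90. ]
 [465.4 108.7  90. ]
 [435.5 179.9  90. ]] [483.9 158.7  90. ]
xang -156.69358875456663
holder [[ 530.7  -94.6   58. ]
 [ 532.  -166.4   58. ]
 [ 461.1 -167.9   58. ]
 [ 459.5  -95.8   58. ]] [ 495.8 -131.2   58. ]
ang -88.83216451450896
holder side [[ 458.3 -101.9   58. ]
 [ 527.5  -99.1   58. ]
 [ 529.5 -166.8   58. ]
 [ 459.2 -170.5   58. ]] [ 493.6 -134.6   58. ]
block side [[433.8 173.2  90. ]
 [501.5 205.5  90. ]
 [530.9 133.6  90. ]
 [462.7 101.9  90. ]] [482.2 153.6  90. ]
punch cap [ 495.4 -131.7  118.2]
handle bottom [ 488.1 -138.6   58. ] [ 502.2 -139.8   58. ]
handle top? [[ 503.7 -124.   118. ]
 [ 504.2 -139.3  118. ]
 [ 488.6 -139.7  118. ]
 [ 487.5 -124.   118. ]] [ 496.  -131.7  118. ]
screws [[457.2 104.8   8. ]
 [426.3 178.9   8. ]]
```

Confirmed: crops show the white-aluminium block with a brass-coloured bore at top pixel (248,245), and the red handle upright in the blue holder at top pixel (392,234). Punch axis is about (495.5,-131.7) and the bore about (484,159). Moving to the punch.

```bash
cat >> h.py <<'E'
def go(p,ang=None):
    s=manip.read_state(); R=s['tcp_rot']; d=np.array(p)-s['tool_pos']
    a=np.degrees(np.arctan2(R[1,0],R[0,0]))
    u=R.T@d/250
    print("t",round(s['time'],2),"pos",s['tool_pos'].round(2),"ang",a.round(2),"tilt",R[:,2].round(4),"F",s['ft_force'].round(2),"w",s['gripper_width'].round(1))
    print("units",u.round(4), "yaw",None if ang is None else round(((a-ang+180)%360-180)/180,4))
E
python3 -c "
from h import *
go([495.5,-131.7,180],91.2)"
```

```text
Traceback (most recent call last):
  File "h.py", line 27, in go
    print("t",round(s['time'],2),"pos",s['tool_pos'].round(2),"ang",a.round(2),"tilt",R[:,2].round(4),"F",s['ft_force'].round(2),"w",s['gripper_width'].round(1))
                                                                                                                                     ^^^^^^^^^^^^^^^^^^^^^^^^
AttributeError: 'float' object has no attribute 'round'
```

Emit:
{"name": "apply_moves", "arguments": {"series": [[[0.2, 0.2, 0, 0.02, 85], [0.4, 0.4, 0, 0.04, 85], [0.6, 0.6, 0, 0.073, 85], [0.85, 0.9, 0, 0.073, 85], [0.85, 0.9, 0, 0.073, 85], [0.85, 0.9, 0, 0.073, 85], [0.85, 0.9, 0, 0.073, 85]]]}}

```text
time: 0.98
tool_pos: [332.8, -391.9, 231.3]
tcp_rot: [[-0.023, 1.0, -0.0], [1.0, 0.023, 0.0], [0.0, -0.0, -1.0]]
ft_force: [-0.1, 0.0, 0.5]
gripper_width: 85.3
```

```bash
python3 -c "
from h import *
go([495.5,-131.7,180],91.2)"
```

```text
Traceback (most recent call last):
  File "h.py", line 27, in go
    print("t",round(s['time'],2),"pos",s['tool_pos'].round(2),"ang",a.round(2),"tilt",R[:,2].round(4),"F",s['ft_force'].round(2),"w",s['gripper_width'].round(1))
                                                                                                                                     ^^^^^^^^^^^^^^^^^^^^^^^^
AttributeError: 'float' object has no attribute 'round'
```

```bash
sed -i "s/s\['gripper_width'\].round(1)/round(s['gripper_width'],2)/" h.py; python3 -c "
from h import *
go([495.5,-131.7,180],91.2)"
```

```text
t 0.97 pos [ 332.84 -391.93  231.26] ang 91.31 tilt [-2.e-04  1.e-04 -1.e+00] F [-0.09  0.03  0.47] w 85.3
units [1.0258 0.6742 0.205 ] yaw 0.0006
```

Emit:
{"name": "apply_moves", "arguments": {"series": [[[0.2, 0.13, 0, 0, 85], [0.45, 0.3, 0, 0, 85], [0.7, 0.45, 0, 0, 85], [0.95, 0.6, 0, 0, 85], [1, 0.674, 0.1, 0, 85], [1, 0.674, 0.2, 0, 85], [1, 0.674, 0.2, 0, 85], [1, 0.674, 0.2, 0, 85], [1, 0.674, 0.2, 0, 85]]]}}

```text
time: 2.1
tool_pos: [496.1, -139.6, 182.5]
tcp_rot: [[-0.02, 1.0, 0.002], [1.0, 0.02, -0.0], [-0.0, 0.002, -1.0]]
ft_force: [0.1, 0.6, -0.5]
gripper_width: 85.6
```

```bash
python3 -c "
from h import *
import cv2
go([495.5,-131.7,79],91.2)
for n in('side','top'):
    f=manip.grab_frame(n)['frame'][:,:,::-1]; cv2.imwrite(f'pics/{n}1.png',f)
a=cv2.imread('pics/side1.png')[180:340,240:440];b=cv2.imread('pics/top1.png')[160:320,300:500]
cv2.imwrite('pics/c3.png',np.hstack([cv2.resize(a,(400,320)),cv2.resize(b,(400,320))]))"
```

```text
t 2.1 pos [ 496.14 -139.58  182.48] ang 91.14 tilt [ 1.8e-03 -1.0e-04 -1.0e+00] F [ 0.11  0.58 -0.52] w 85.57
units [ 0.0316 -0.0027  0.4139] yaw -0.0003
```

View pics/c3.png

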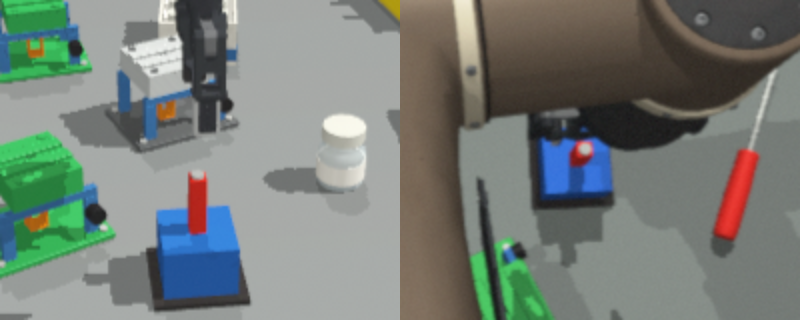

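Emit:
{"name": "apply_moves", "arguments": {"series": [[[0.03, -0.003, 0, 0, 85], [0.03, -0.003, 0.1, 0, 85], [0.03, -0.003, 0.2, 0, 85], [0.03, -0.003, 0.3, 0, 85], [0.03, -0.003, 0.38, 0, 85], [0.03, -0.003, 0.41, 0, 85], [0.03, -0.003, 0.41, 0, 85], [0.03, -0.003, 0.41, 0, 85], [0.03, -0.003, 0.41, 0, 85]]]}}

```text
time: 3.32
tool_pos: [495.4, -131.1, 79.6]
tcp_rot: [[-0.022, 1.0, 0.001], [1.0, 0.022, 0.0], [0.0, 0.001, -1.0]]
ft_force: [-0.1, 1.5, -0.6]
gripper_width: 85.0
```

```bash
python3 -c "
from h import *
import cv2
go([495.5,-131.7,79],91.2)
for n in('side','top'):
    f=manip.grab_frame(n)['frame'][:,:,::-1]; cv2.imwrite(f'pics/{n}2.png',f)
a=cv2.imread('pics/side2.png')[210:330,270:420];b=cv2.imread('pics/top2.png')[180:300,315:465]
cv2.imwrite('pics/c4.png',np.hstack([cv2.resize(a,(400,320)),cv2.resize(b,(400,320))]))"
```

```text
t 3.33 pos [ 495.39 -131.06   79.57] ang 91.23 tilt [ 1.4e-03  1.0e-04 -1.0e+00] F [-0.13  1.52 -0.59] w 85.02
units [-0.0026  0.0004  0.0023] yaw 0.0002
```

View pics/c4.png

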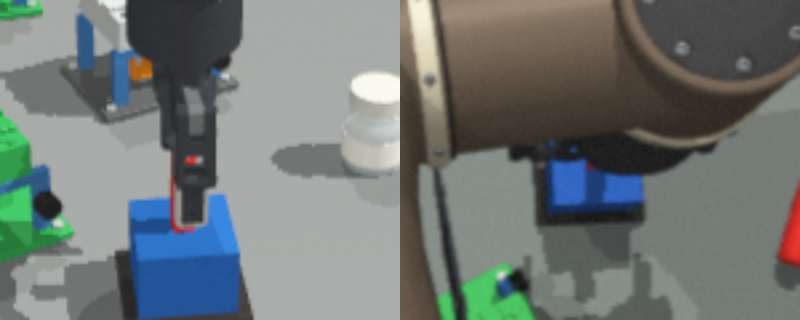

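The open fingers straddle the handle above the holder. Closing.

Emit:
{"name": "apply_moves", "arguments": {"series": [[[0, 0, 0, 0, 40], [0, 0, 0, 0, 25], [0, 0, 0, 0, 10], [0, 0, 0, 0, 10], [0, 0, 0, 0, 10], [0, 0, 0, 0, 10], [0, 0, 0, 0, 10], [0, 0, 0, 0, 10]]], "squeeze": 45}}

```text
time: 4.42
tool_pos: [494.8, -131.1, 78.8]
tcp_rot: [[-0.021, 1.0, -0.0], [1.0, 0.021, 0.0], [0.0, -0.0, -1.0]]
ft_force: [0.3, -0.5, -1.4]
gripper_width: 15.2
```

```bash
python3 -c "
from h import *
go([495.5,-131.7,79],91.2)"
```

```text
t 4.42 pos [ 494.84 -131.12   78.75] ang 91.23 tilt [-1.e-04  0.e+00 -1.e+00] F [ 0.33 -0.46 -1.35] w 15.17
units [-0.0024  0.0026 -0.001 ] yaw 0.0002
```

Emit:
{"name": "apply_moves", "arguments": {"series": [[[0, 0, -0.02, 0, 10], [0, 0, -0.06, 0, 10], [0, 0, -0.14, 0, 10], [0, 0, -0.25, 0, 10], [0, 0, -0.38, 0, 10], [0, 0, -0.5, 0, 10], [0.1, 0, -0.5, 0, 10], [0.3, 0, -0.5, 0, 10], [0.5, -0.02, -0.5, 0, 10], [0.7, -0.03, -0.5, 0, 10], [0.9, -0.05, -0.5, 0, 10], [1, -0.05, -0.5, 0, 10], [1, -0.05, -0.5, 0, 10], [1, -0.05, -0.5, 0, 10], [1, -0.05, -0.5, 0, 10]]]}}

```text
time: 6.3
tool_pos: [477.0, 117.8, 204.0]
tcp_rot: [[-0.021, 1.0, 0.0], [1.0, 0.021, 0.0], [0.0, 0.0, -1.0]]
ft_force: [0.4, 0.5, -1.7]
gripper_width: 15.7
```

```bash
python3 -c "
from h import *
import cv2
go([484,159,200],91.2)
for n in('side','top'):
    f=manip.grab_frame(n)['frame'][:,:,::-1]; cv2.imwrite(f'pics/{n}3.png',f)
a=cv2.imread('pics/side3.png')[140:260,260:410];b=cv2.imread('pics/top3.png')[180:300,175:325]
cv2.imwrite('pics/c5.png',np.hstack([cv2.resize(a,(400,320)),cv2.resize(b,(400,320))]))
"
```

```text
t 6.3 pos [477.01 117.81 204.  ] ang 91.18 tilt [ 1.e-04  0.e+00 -1.e+00] F [ 0.39  0.52 -1.7 ] w 15.74
units [0.1641 0.0313 0.016 ] yaw -0.0001
```

View pics/c5.png

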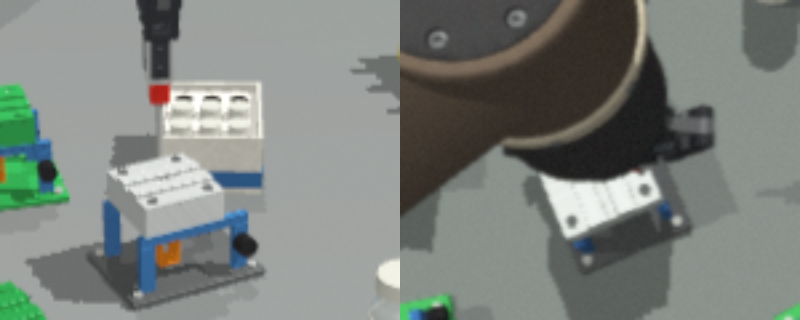

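```bash
python3 -c "
from h import *
import cv2
for p in ([477.0,117.8,133.2],[477.5,117.8,183.2],[484.5,159.3,90],[484,159,90]): print(p,proj('side',p))
a=cv2.imread('pics/side3.png')[165:225,295:370]
cv2.imwrite('pics/c6.png',cv2.resize(a,(750,600),interpolation=cv2.INTER_CUBIC))
"
```

```text
[477.0, 117.8, 133.2] [319.99334005 197.90399379]
[477.5, 117.8, 183.2] [319.94912223 176.90706306]
[484.5, 159.3, 90] [322.33074828 206.52891665]
[484, 159, 90] [322.12188499 206.59810135]
```

View pics/c6.png

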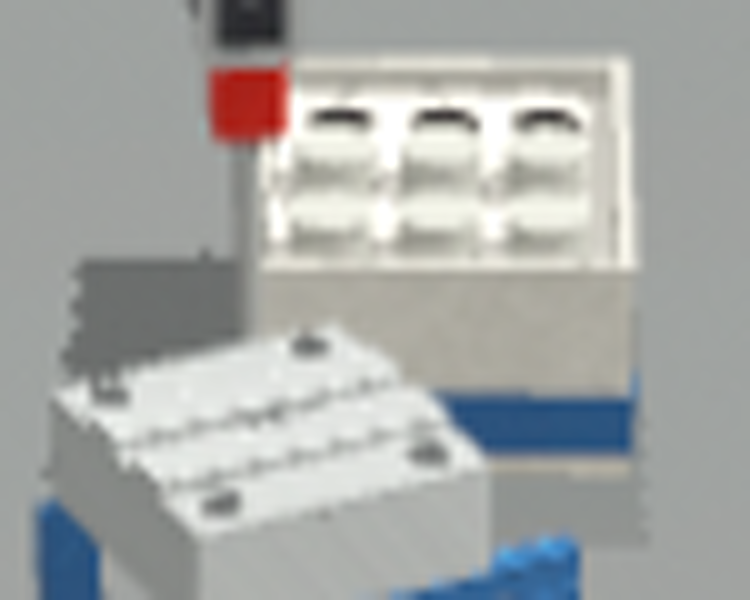

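Emit:
{"name": "apply_moves", "arguments": {"series": [[[0.08, 0.015, 0, 0, 10], [0.164, 0.03, 0, 0, 10], [0.164, 0.03, 0.05, 0, 10], [0.164, 0.03, 0.1, 0, 10], [0.164, 0.03, 0.128, 0, 10], [0.164, 0.03, 0.128, 0, 10], [0.164, 0.03, 0.128, 0, 10], [0.164, 0.03, 0.128, 0, 10]]]}}

```text
time: 7.4
tool_pos: [483.9, 159.7, 172.3]
tcp_rot: [[-0.021, 1.0, 0.001], [1.0, 0.021, 0.0], [0.0, 0.001, -1.0]]
ft_force: [0.1, 0.7, -1.2]
gripper_width: 15.6
```

```bash
python3 -c "
from h import *
import cv2
go([484,159,164.7],91.2)
f=manip.grab_frame('side')['frame'][:,:,::-1]; cv2.imwrite(f'pics/side4.png',f)
f=manip.grab_frame('top')['frame'][:,:,::-1]; cv2.imwrite(f'pics/top4.png',f)
a=cv2.imread('pics/side4.png')[165:225,295:370]
cv2.imwrite('pics/c7.png',cv2.resize(a,(750,600),interpolation=cv2.INTER_CUBIC))
s=manip.read_state()['tool_pos'];print(proj('side',s-[0,0,70.75]))
"
```

```text
t 7.4 pos [483.9  159.74 172.26] ang 91.22 tilt [ 7.e-04  5.e-04 -1.e+00] F [ 0.13  0.69 -1.17] w 15.59
units [-0.003   0.0003  0.0303] yaw 0.0001
[321.9771542  201.99991322]
```

View pics/c7.png

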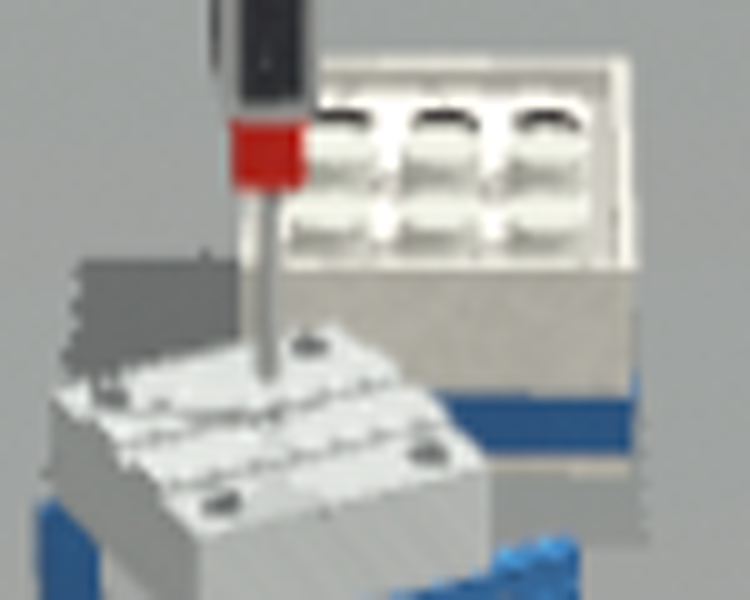

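Emit:
{"name": "apply_moves", "arguments": {"series": [[[-0.002, 0, 0.004, 0, 10], [-0.002, 0, 0.008, 0, 10], [-0.002, 0, 0.012, 0, 10], [-0.002, 0, 0.016, 0, 10], [-0.002, 0, 0.02, 0, 10], [-0.002, 0, 0.024, 0, 10], [-0.002, 0, 0.026, 0, 10], [-0.002, 0, 0.026, 0, 10]]]}}

```text
time: 8.5
tool_pos: [483.6, 159.2, 165.3]
tcp_rot: [[-0.021, 1.0, -0.0], [1.0, 0.021, -0.0], [-0.0, -0.0, -1.0]]
ft_force: [0.7, -0.0, -1.3]
gripper_width: 15.3
```

Emit:
{"name": "apply_moves", "arguments": {"series": [[[0, 0, 0.002, 0, 10], [0, 0, 0.004, 0, 10]]]}}

```text
time: 8.75
tool_pos: [483.7, 159.2, 164.3]
tcp_rot: [[-0.021, 1.0, 0.0], [1.0, 0.021, 0.0], [0.0, 0.0, -1.0]]
ft_force: [0.0, 0.4, -1.8]
gripper_width: 15.6
```

Emit:
{"name": "apply_moves", "arguments": {"series": [[[0, 0, 0.001, 0, 10], [0, 0, 0.002, 0, 10]]]}}

```text
time: 9.0
tool_pos: [483.7, 159.2, 163.8]
tcp_rot: [[-0.021, 1.0, 0.0], [1.0, 0.021, 0.0], [0.0, 0.0, -1.0]]
ft_force: [0.4, -0.1, -1.0]
gripper_width: 15.4
```

Emit:
{"name": "apply_moves", "arguments": {"series": [[[0, 0, 0.001, 0, 10], [0, 0, 0.002, 0, 10]]]}}

```text
time: 9.25
tool_pos: [483.7, 159.2, 163.3]
tcp_rot: [[-0.021, 1.0, 0.0], [1.0, 0.021, -0.0], [-0.0, 0.0, -1.0]]
ft_force: [0.7, -0.2, -1.9]
gripper_width: 15.4
```

Emit:
{"name": "apply_moves", "arguments": {"series": [[[0, 0, 0.001, 0, 10], [0, 0, 0.002, 0, 10], [0, 0, 0.003, 0, 10], [0, 0, 0.004, 0, 10]]]}}

```text
time: 9.75
tool_pos: [483.7, 159.2, 162.3]
tcp_rot: [[-0.021, 1.0, 0.0], [1.0, 0.021, 0.0], [0.0, 0.0, -1.0]]
ft_force: [-0.4, -0.4, -1.2]
gripper_width: 15.4
```

Emit:
{"name": "apply_moves", "arguments": {"series": [[[0, 0, 0.001, 0, 10], [0, 0, 0.002, 0, 10]]]}}

```text
time: 10.0
tool_pos: [483.7, 159.2, 161.8]
tcp_rot: [[-0.021, 1.0, 0.0], [1.0, 0.021, 0.0], [0.0, 0.0, -1.0]]
ft_force: [0.8, 0.2, -1.4]
gripper_width: 15.2
```

Emit:
{"name": "apply_moves", "arguments": {"series": [[[0, 0, 0.001, 0, 10], [0, 0, 0.002, 0, 10]]]}}

```text
time: 10.25
tool_pos: [483.7, 159.2, 161.3]
tcp_rot: [[-0.021, 1.0, 0.0], [1.0, 0.021, 0.0], [0.0, 0.0, -1.0]]
ft_force: [0.3, 0.6, -1.9]
gripper_width: 15.7
```

Emit:
{"name": "apply_moves", "arguments": {"series": [[[0, 0, 0.001, 0, 10], [0, 0, 0.002, 0, 10]]]}}

```text
time: 10.5
tool_pos: [483.7, 159.2, 160.8]
tcp_rot: [[-0.021, 1.0, -0.0], [1.0, 0.021, 0.0], [0.0, -0.0, -1.0]]
ft_force: [-0.0, -0.6, -1.8]
gripper_width: 15.5
```

Emit:
{"name": "apply_moves", "arguments": {"series": [[[0, 0, 0.001, 0, 10], [0, 0, 0.002, 0, 10]]]}}

```text
time: 10.75
tool_pos: [483.7, 159.2, 160.3]
tcp_rot: [[-0.021, 1.0, -0.0], [1.0, 0.021, 0.0], [0.0, -0.0, -1.0]]
ft_force: [-0.1, 0.1, -0.7]
gripper_width: 15.4
```

Emit:
{"name": "apply_moves", "arguments": {"series": [[[0, 0, 0.001, 0, 10], [0, 0, 0.002, 0, 10]]]}}

```text
time: 11.0
tool_pos: [483.7, 159.2, 159.8]
tcp_rot: [[-0.021, 1.0, 0.0], [1.0, 0.021, -0.0], [-0.0, 0.0, -1.0]]
ft_force: [0.5, -0.0, -1.8]
gripper_width: 15.6
```

Emit:
{"name": "apply_moves", "arguments": {"series": [[[0, 0, 0.001, 0, 10], [0, 0, 0.002, 0, 10]]]}}

```text
time: 11.25
tool_pos: [483.7, 159.2, 159.3]
tcp_rot: [[-0.021, 1.0, -0.0], [1.0, 0.021, -0.0], [-0.0, -0.0, -1.0]]
ft_force: [-0.2, 0.7, -1.3]
gripper_width: 15.7
```

Emit:
{"name": "apply_moves", "arguments": {"series": [[[0, 0, 0.001, 0, 10], [0, 0, 0.002, 0, 10]]]}}

```text
time: 11.5
tool_pos: [483.7, 159.2, 158.8]
tcp_rot: [[-0.021, 1.0, 0.0], [1.0, 0.021, 0.0], [0.0, 0.0, -1.0]]
ft_force: [-0.6, -0.1, -0.8]
gripper_width: 15.2
```

Emit:
{"name": "apply_moves", "arguments": {"series": [[[0, 0, 0.001, 0, 10], [0, 0, 0.002, 0, 10]]]}}

```text
time: 11.75
tool_pos: [483.7, 159.2, 158.3]
tcp_rot: [[-0.021, 1.0, -0.0], [1.0, 0.021, -0.0], [-0.0, -0.0, -1.0]]
ft_force: [0.8, -0.6, -1.6]
gripper_width: 15.6
```

Emit:
{"name": "apply_moves", "arguments": {"series": [[[0, 0, 0.001, 0, 10], [0, 0, 0.002, 0, 10]]]}}

```text
time: 12.0
tool_pos: [483.7, 159.2, 157.8]
tcp_rot: [[-0.022, 1.0, -0.0], [1.0, 0.022, -0.0], [-0.0, -0.0, -1.0]]
ft_force: [0.1, 1.7, -1.3]
gripper_width: 15.4
```

The tip is about 87 mm up with no vertical resistance, so it has dropped into the bore. Continuing down to the pin.

Emit:
{"name": "apply_moves", "arguments": {"series": [[[0, 0, 0.002, 0, 10], [0, 0, 0.004, 0, 10], [0, 0, 0.006, 0, 10], [0, 0, 0.008, 0, 10]]]}}

```text
time: 12.5
tool_pos: [483.7, 159.2, 155.8]
tcp_rot: [[-0.021, 1.0, -0.0], [1.0, 0.021, -0.0], [-0.0, -0.0, -1.0]]
ft_force: [-0.0, 0.5, -0.5]
gripper_width: 16.1
```

Emit:
{"name": "apply_moves", "arguments": {"series": [[[0, 0, 0.002, 0, 10], [0, 0, 0.004, 0, 10], [0, 0, 0.006, 0, 10], [0, 0, 0.008, 0, 10]]]}}

```text
time: 13.0
tool_pos: [483.7, 159.2, 153.8]
tcp_rot: [[-0.021, 1.0, -0.0], [1.0, 0.021, -0.0], [-0.0, -0.0, -1.0]]
ft_force: [-0.5, -0.7, -1.5]
gripper_width: 15.1
```

Emit:
{"name": "apply_moves", "arguments": {"series": [[[0, 0, 0.001, 0, 10], [0, 0, 0.002, 0, 10], [0, 0, 0.003, 0, 10], [0, 0, 0.004, 0, 10]]]}}

```text
time: 13.5
tool_pos: [483.7, 159.2, 152.8]
tcp_rot: [[-0.022, 1.0, 0.0], [1.0, 0.022, 0.0], [0.0, 0.0, -1.0]]
ft_force: [0.7, -0.0, -1.0]
gripper_width: 15.4
```

Emit:
{"name": "apply_moves", "arguments": {"series": [[[0, 0, 0.001, 0, 10], [0, 0, 0.002, 0, 10], [0, 0, 0.003, 0, 10], [0, 0, 0.004, 0, 10]]]}}

```text
time: 14.0
tool_pos: [483.7, 159.2, 151.8]
tcp_rot: [[-0.021, 1.0, -0.0], [1.0, 0.021, -0.0], [-0.0, -0.0, -1.0]]
ft_force: [-0.2, -0.1, -1.5]
gripper_width: 15.3
```

Emit:
{"name": "apply_moves", "arguments": {"series": [[[0, 0, 0.001, 0, 10], [0, 0, 0.002, 0, 10], [0, 0, 0.003, 0, 10], [0, 0, 0.004, 0, 10]]]}}

```text
time: 14.5
tool_pos: [483.7, 159.2, 150.8]
tcp_rot: [[-0.021, 1.0, -0.0], [1.0, 0.021, 0.0], [0.0, -0.0, -1.0]]
ft_force: [0.8, -0.6, -1.4]
gripper_width: 15.3
```

Emit:
{"name": "apply_moves", "arguments": {"series": [[[0, 0, 0.001, 0, 10], [0, 0, 0.002, 0, 10], [0, 0, 0.003, 0, 10], [0, 0, 0.004, 0, 10]]]}}

```text
time: 15.0
tool_pos: [483.7, 159.2, 149.8]
tcp_rot: [[-0.022, 1.0, 0.0], [1.0, 0.022, -0.0], [-0.0, 0.0, -1.0]]
ft_force: [-0.2, 0.5, -0.4]
gripper_width: 15.3
```

Emit:
{"name": "apply_moves", "arguments": {"series": [[[0, 0, 0.001, 0, 10], [0, 0, 0.002, 0, 10], [0, 0, 0.003, 0, 10], [0, 0, 0.004, 0, 10]]]}}

```text
time: 15.5
tool_pos: [484.0, 159.3, 149.5]
tcp_rot: [[-0.022, 1.0, 0.001], [1.0, 0.022, 0.0], [0.0, 0.001, -1.0]]
ft_force: [-2.5, -0.4, 7.3]
gripper_width: 15.4
```

Emit:
{"name": "apply_moves", "arguments": {"series": [[[0, 0, 0.001, 0, 10], [0, 0, 0.002, 0, 10], [0, 0, 0.003, 0, 10], [0, 0, 0.004, 0, 10]]]}}

```text
time: 16.0
tool_pos: [484.0, 159.3, 148.6]
tcp_rot: [[-0.022, 1.0, 0.001], [1.0, 0.022, 0.0], [0.0, 0.001, -1.0]]
ft_force: [-2.2, 0.2, 7.4]
gripper_width: 15.5
```

Emit:
{"name": "apply_moves", "arguments": {"series": [[[0, 0, 0.001, 0, 10], [0, 0, 0.002, 0, 10], [0, 0, 0.003, 0, 10], [0, 0, 0.004, 0, 10]]]}}

```text
time: 16.5
tool_pos: [484.0, 159.3, 147.6]
tcp_rot: [[-0.022, 1.0, 0.001], [1.0, 0.022, 0.0], [0.0, 0.001, -1.0]]
ft_force: [-2.5, -1.4, 7.9]
gripper_width: 15.3
```

Emit:
{"name": "apply_moves", "arguments": {"series": [[[0, 0, 0.002, 0, 10], [0, 0, 0.004, 0, 10], [0, 0, 0.006, 0, 10], [0, 0, 0.008, 0, 10], [0, 0, 0.01, 0, 10], [0, 0, 0.012, 0, 10], [0, 0, 0.014, 0, 10], [0, 0, 0.016, 0, 10]]]}}

```text
time: 17.5
tool_pos: [484.0, 159.3, 143.6]
tcp_rot: [[-0.022, 1.0, 0.001], [1.0, 0.022, 0.0], [0.0, 0.001, -1.0]]
ft_force: [-2.8, -1.6, 7.2]
gripper_width: 15.5
```

Emit:
{"name": "apply_moves", "arguments": {"series": [[[0, 0, 0.002, 0, 10], [0, 0, 0.004, 0, 10], [0, 0, 0.006, 0, 10], [0, 0, 0.008, 0, 10], [0, 0, 0.01, 0, 10], [0, 0, 0.012, 0, 10], [0, 0, 0.014, 0, 10], [0, 0, 0.016, 0, 10]]]}}

```text
time: 18.5
tool_pos: [484.0, 159.3, 139.6]
tcp_rot: [[-0.022, 1.0, 0.001], [1.0, 0.022, 0.0], [0.0, 0.001, -1.0]]
ft_force: [-1.4, 0.4, 7.1]
gripper_width: 15.4
```

Emit:
{"name": "apply_moves", "arguments": {"series": [[[0, 0, 0.002, 0, 10], [0, 0, 0.004, 0, 10], [0, 0, 0.006, 0, 10], [0, 0, 0.008, 0, 10], [0, 0, 0.01, 0, 10], [0, 0, 0.012, 0, 10], [0, 0, 0.014, 0, 10], [0, 0, 0.016, 0, 10]]]}}

```text
time: 19.5
tool_pos: [484.0, 159.2, 135.6]
tcp_rot: [[-0.022, 1.0, 0.001], [1.0, 0.022, 0.0], [0.0, 0.001, -1.0]]
ft_force: [-1.4, -0.8, 7.7]
gripper_width: 15.3
```

Emit:
{"name": "apply_moves", "arguments": {"series": [[[0, 0, 0.002, 0, 10], [0, 0, 0.004, 0, 10], [0, 0, 0.006, 0, 10], [0, 0, 0.008, 0, 10], [0, 0, 0.01, 0, 10], [0, 0, 0.012, 0, 10], [0, 0, 0.014, 0, 10], [0, 0, 0.016, 0, 10]]]}}

```text
time: 20.5
tool_pos: [484.0, 159.3, 131.6]
tcp_rot: [[-0.022, 1.0, 0.001], [1.0, 0.022, 0.0], [0.0, 0.001, -1.0]]
ft_force: [-2.7, -1.5, 7.7]
gripper_width: 15.3
```

Emit:
{"name": "apply_moves", "arguments": {"series": [[[0, 0, 0.002, 0, 10], [0, 0, 0.004, 0, 10], [0, 0, 0.006, 0, 10], [0, 0, 0.008, 0, 10], [0, 0, 0.01, 0, 10], [0, 0, 0.012, 0, 10], [0, 0, 0.014, 0, 10], [0, 0, 0.014, 0, 10], [0, 0, 0.014, 0, 10]]]}}

```text
time: 21.62
tool_pos: [484.0, 159.3, 128.0]
tcp_rot: [[-0.022, 1.0, 0.001], [1.0, 0.022, 0.0], [0.0, 0.001, -1.0]]
ft_force: [-2.6, -1.5, 6.9]
gripper_width: 15.9
```

```bash
python3 -c "
from h import *
import cv2
go([484,159,128],91.2)
f=manip.grab_frame('side')['frame'][:,:,::-1]; cv2.imwrite(f'pics/side5.png',f)
a=cv2.imread('pics/side5.png')[180:252,285:375]
cv2.imwrite('pics/c8.png',cv2.resize(a,(750,600),interpolation=cv2.INTER_CUBIC))
s=manip.read_state()['tool_pos'];print(proj('side',s-[0,0,20.75]), proj('side',s-[0,0,70.75]))
"
```

```text
t 21.62 pos [484.   159.26 128.  ] ang 91.24 tilt [ 8.e-04  2.e-04 -1.e+00] F [-2.63 -1.53  6.89] w 15.9
units [-0.001 -0.    -0.   ] yaw 0.0002
[322.03352698 199.79905018] [322.24619213 219.0515248 ]
```

View pics/c8.png

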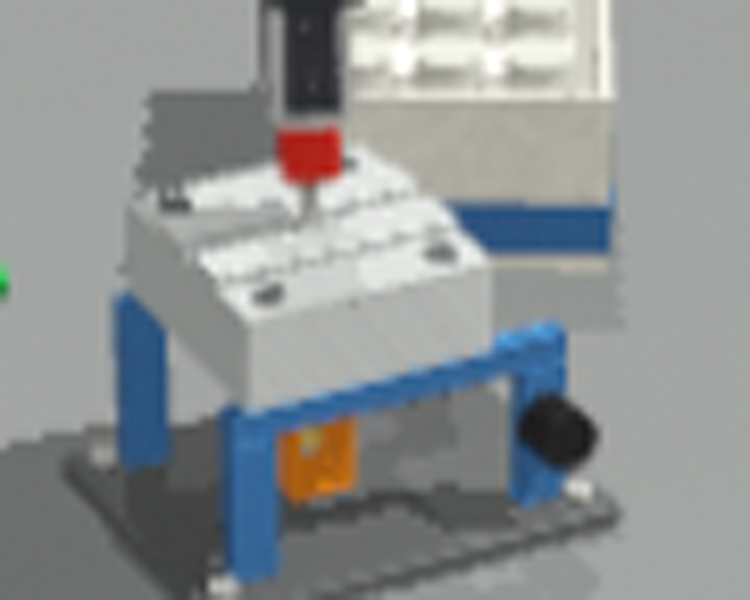

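```bash
python3 -c "
from h import *
import cv2
for n,p,(r0,r1) in(('side3',[477.0,117.8,204.0],(165,185)),('side4',[483.9,159.74,172.26],(168,190)),('side5',[484,159.26,128],(188,208))):
    a=cv2.imread(f'pics/{n}.png').astype(float); q=proj('side',np.array(p)-[0,0,20.75]); c=int(round(q[0]))
    col=a[r0:r1,c-2:c+2].mean(1); red=col[:,2]-col[:,:2].mean(1)
    m=red.max(); print(n,q.round(2),'height',(red.clip(0)/m).sum().round(2), 'end',(r0+np.interp(0.5,(red/m)[np.argmax(red):][::-1],np.arange(np.argmax(red),len(red))[::-1])).round(2), (red/m).round(2))
"
```

```text
side3 [319.72 176.89] height 7.19 end 178.5 [-0.02 -0.02 -0.02 -0.02 -0.01 -0.    0.16  0.97  0.98  1.    1.    1.
  1.    0.76  0.24  0.02  0.02  0.02  0.01  0.01]
side4 [321.79 181.98] height 6.72 end 183.5 [-0.01 -0.02 -0.02 -0.02 -0.02 -0.02 -0.01 -0.01  0.1   0.54  0.98  0.99
  0.98  0.98  1.    0.75  0.26  0.03  0.03  0.03  0.03  0.03]
side5 [322.04 199.81] height 6.23 end 201.38 [-0.02 -0.02 -0.01 -0.02 -0.02 -0.01  0.06  0.35  0.98  0.99  0.99  1.
  0.99  0.7   0.18 -0.   -0.    0.    0.   -0.01]
```

Handle-to-finger offsets in the side pictures match before and after (no slip), and the pin was pushed ≥21.5 mm from contact. Withdrawing.

Emit:
{"name": "apply_moves", "arguments": {"series": [[[0, 0, -0.01, 0, 10], [0, 0, -0.03, 0, 10], [0, 0, -0.06, 0, 10], [0, 0, -0.1, 0, 10], [0, 0, -0.14, 0, 10], [0, 0, -0.2, 0, 10], [0, 0, -0.26, 0, 10], [0, 0, -0.3, 0, 10], [-0.1, 0, -0.3, 0, 10], [-0.3, 0.02, -0.3, 0, 10], [-0.5, 0.03, -0.3, 0, 10], [-0.7, 0.04, -0.3, 0, 10], [-0.9, 0.05, -0.3, 0, 10], [-1, 0.05, -0.3, 0, 10], [-1, 0.05, -0.3, 0, 10], [-1, 0.05, -0.3, 0, 10], [-1, 0.05, -0.3, 0, 10]]]}}

```text
time: 23.8
tool_pos: [501.6, -89.7, 202.5]
tcp_rot: [[-0.022, 1.0, 0.0], [1.0, 0.022, 0.0], [0.0, 0.0, -1.0]]
ft_force: [0.4, 0.7, -1.8]
gripper_width: 15.6
```

```bash
python3 -c "
from h import *
go([494.84,-131.12,153],91.22)"
```

```text
t 23.8 pos [501.64 -89.74 202.45] ang 91.29 tilt [ 2.e-04  1.e-04 -1.e+00] F [ 0.36  0.69 -1.75] w 15.59
units [-0.1649 -0.031   0.1978] yaw 0.0004
```

Emit:
{"name": "apply_moves", "arguments": {"series": [[[-0.08, -0.015, 0, 0, 10], [-0.165, -0.031, 0, 0, 10], [-0.165, -0.031, 0.05, 0, 10], [-0.165, -0.031, 0.12, 0, 10], [-0.165, -0.031, 0.18, 0, 10], [-0.165, -0.031, 0.198, 0, 10], [-0.165, -0.031, 0.198, 0, 10], [-0.165, -0.031, 0.198, 0, 10], [-0.165, -0.031, 0.198, 0, 10]]]}}

```text
time: 24.92
tool_pos: [495.0, -131.9, 153.3]
tcp_rot: [[-0.022, 1.0, 0.001], [1.0, 0.022, 0.0], [0.0, 0.001, -1.0]]
ft_force: [0.2, 0.4, -1.6]
gripper_width: 15.2
```

```bash
python3 -c "
from h import *
import cv2
go([494.84,-131.12,79.2],91.22)
f=manip.grab_frame('side')['frame'][:,:,::-1]; cv2.imwrite(f'pics/side6.png',f)
a=cv2.imread('pics/side6.png')[235:335,285:385]
f=manip.grab_frame('top')['frame'][:,:,::-1]; cv2.imwrite(f'pics/top6.png',f)
b=f[190:290,340:440]
cv2.imwrite('pics/c9.png',np.hstack([cv2.resize(x,(400,400),interpolation=cv2.INTER_CUBIC) for x in(a,b)]))
"
```

```text
t 24.93 pos [ 495.   -131.86  153.31] ang 91.23 tilt [ 1.e-03  1.e-04 -1.e+00] F [ 0.17  0.36 -1.56] w 15.23
units [ 0.003  -0.0009  0.2964] yaw 0.0001
```

View pics/c9.png

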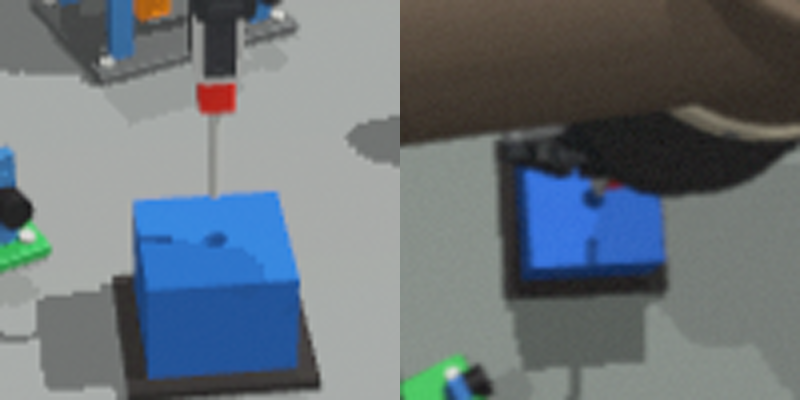

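Picture shows the shank (side crop x≈213) right above the holder's hole (crop 215,239). Lowering.

Emit:
{"name": "apply_moves", "arguments": {"series": [[[0.003, -0.001, 0.02, 0, 10], [0.003, -0.001, 0.04, 0, 10], [0.003, -0.001, 0.06, 0, 10], [0.003, -0.001, 0.08, 0, 10], [0.003, -0.001, 0.088, 0, 10], [0.003, -0.001, 0.094, 0, 10], [0.003, -0.001, 0.1, 0, 10], [0.003, -0.001, 0.106, 0, 10]]]}}

```text
time: 26.02
tool_pos: [494.5, -131.2, 126.3]
tcp_rot: [[-0.022, 1.0, 0.0], [1.0, 0.022, -0.0], [-0.0, 0.0, -1.0]]
ft_force: [1.1, -0.7, -1.1]
gripper_width: 15.2
```

Emit:
{"name": "apply_moves", "arguments": {"series": [[[0, 0, 0.006, 0, 10], [0, 0, 0.012, 0, 10], [0, 0, 0.018, 0, 10], [0, 0, 0.024, 0, 10]]]}}

```text
time: 26.52
tool_pos: [494.4, -131.1, 120.2]
tcp_rot: [[-0.021, 1.0, 0.0], [1.0, 0.021, -0.0], [-0.0, 0.0, -1.0]]
ft_force: [0.7, 0.5, -0.9]
gripper_width: 15.5
```

```bash
python3 -c "
from h import *
go([494.84,-131.12,79.2],91.22)"
```

```text
t 26.52 pos [ 494.4  -131.14  120.22] ang 91.23 tilt [ 0. -0. -1.] F [ 0.66  0.54 -0.95] w 15.5
units [0.     0.0018 0.1641] yaw 0.0001
```

Tip about 49 mm up, inside the hole with no resistance. Continuing down.

Emit:
{"name": "apply_moves", "arguments": {"series": [[[0, 0.002, 0.02, 0, 10], [0, 0.002, 0.04, 0, 10], [0, 0.002, 0.06, 0, 10], [0, 0.002, 0.08, 0, 10], [0, 0.002, 0.1, 0, 10], [0, 0.002, 0.12, 0, 10], [0, 0.002, 0.14, 0, 10], [0, 0.002, 0.15, 0, 10], [0, 0.002, 0.156, 0, 10], [0, 0.002, 0.16, 0, 10], [0, 0.002, 0.16, 0, 10]]]}}

```text
time: 27.9
tool_pos: [494.9, -131.1, 80.3]
tcp_rot: [[-0.021, 1.0, 0.0], [1.0, 0.021, 0.0], [0.0, 0.0, -1.0]]
ft_force: [0.3, -0.7, -0.8]
gripper_width: 15.4
```

Emit:
{"name": "apply_moves", "arguments": {"series": [[[0, 0, 0.002, 0, 10], [0, 0, 0.004, 0, 10], [0, 0, 0.004, 0, 10]]]}}

```text
time: 28.28
tool_pos: [494.9, -131.1, 79.3]
tcp_rot: [[-0.021, 1.0, -0.0], [1.0, 0.021, 0.0], [0.0, -0.0, -1.0]]
ft_force: [0.6, 1.1, -1.7]
gripper_width: 15.3
```

Emit:
{"name": "apply_moves", "arguments": {"series": [[[0, 0, 0.001, 0, 10], [0, 0, 0.002, 0, 10], [0, 0, 0.002, 0, 10]]]}}

```text
time: 28.65
tool_pos: [494.9, -131.1, 78.8]
tcp_rot: [[-0.022, 1.0, -0.0], [1.0, 0.022, -0.0], [-0.0, -0.0, -1.0]]
ft_force: [0.3, 0.5, -1.7]
gripper_width: 15.4
```

```bash
python3 -c "
from h import *
go([494.84,-131.12,78.8],91.22)"
```

```text
t 28.65 pos [ 494.88 -131.14   78.77] ang 91.23 tilt [-1.e-04 -0.e+00 -1.e+00] F [ 0.34  0.46 -1.71] w 15.4
units [ 0.0001 -0.0001 -0.0001] yaw 0.0001
```

Back at the grasp pose. Opening slowly, then retreating upward.

Emit:
{"name": "apply_moves", "arguments": {"series": [[[0, 0, 0.001, 0, 16], [0, 0, 0.001, 0, 18], [0, 0, 0.001, 0, 22], [0, 0, 0.001, 0, 30], [0, 0, 0.001, 0, 50], [0, 0, 0.001, 0, 85], [0, 0, 0.001, 0, 85], [0, 0, 0.001, 0, 85], [0, 0, 0.001, 0, 85], [0, 0, 0, 0, 85]]]}}

```text
time: 29.9
tool_pos: [494.9, -131.1, 78.8]
tcp_rot: [[-0.021, 1.0, -0.0], [1.0, 0.021, 0.0], [0.0, -0.0, -1.0]]
ft_force: [-0.1, -0.1, 0.5]
gripper_width: 84.8
```

Emit:
{"name": "apply_moves", "arguments": {"series": [[[0, 0, -0.05, 0, 85], [0, 0, -0.1, 0, 85], [0, 0, -0.2, 0, 85], [0, 0, -0.35, 0, 85], [0, 0, -0.5, 0, 85], [-0.3, -0.2, -0.5, 0, 85], [-0.6, -0.4, -0.5, 0, 85], [-0.9, -0.4, -0.5, 0, 85], [-1, -0.4, -0.5, 0, 85], [-1, -0.4, -0.5, 0, 85], [-1, -0.4, -0.5, 0, 85], [-1, -0.4, -0.5, 0, 85]]]}}

```text
time: 31.4
tool_pos: [400.3, -382.9, 204.4]
tcp_rot: [[-0.021, 1.0, 0.001], [1.0, 0.021, -0.0], [-0.0, 0.001, -1.0]]
ft_force: [0.0, 0.6, -0.3]
gripper_width: 84.9
```

```bash
python3 -c "
from h import *
import cv2
go([494.84,-131.12,78.8],91.22)
f=manip.grab_frame('side')['frame'][:,:,::-1]; cv2.imwrite(f'pics/side7.png',f)
g=manip.grab_frame('top')['frame'][:,:,::-1]; cv2.imwrite(f'pics/top7.png',g)
cv2.imwrite('pics/c10.png',np.hstack([cv2.resize(x,(400,400),interpolation=cv2.INTER_CUBIC) for x in(f[180:340,260:420],g[205:275,355:425])]))
cv2.imwrite('pics/c11.png',np.hstack([cv2.resize(x,(400,400),interpolation=cv2.INTER_CUBIC) for x in(f[185:265,285:365],g[200:290,205:295])]))
"
```

```text
t 31.4 pos [ 400.26 -382.86  204.36] ang 91.22 tilt [ 6.e-04 -1.e-04 -1.e+00] F [ 0.03  0.56 -0.27] w 84.91
units [0.9988 0.3993 0.5024] yaw -0.0
```

View pics/c10.png

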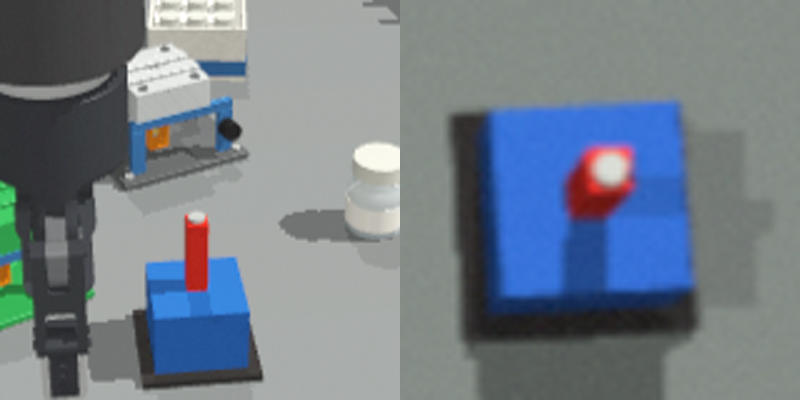

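View pics/c11.png

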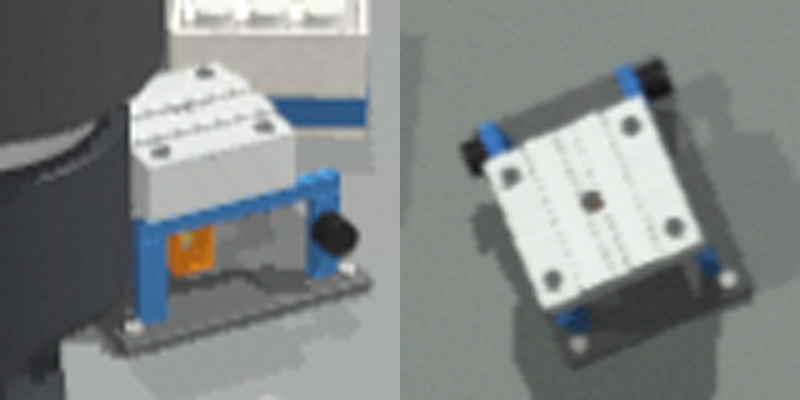

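View pics/top7.png

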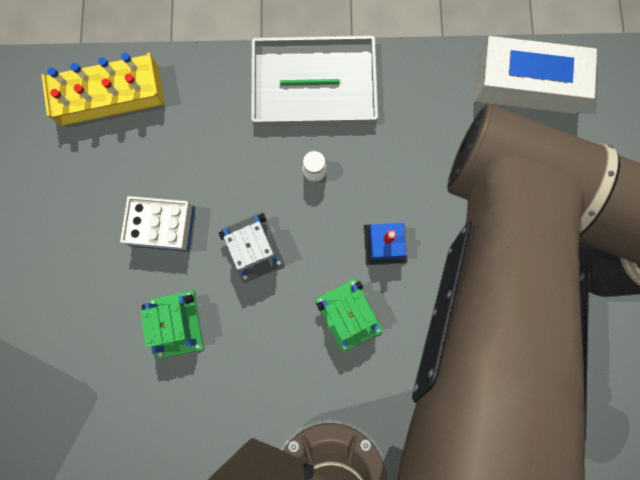

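The punch stands upright in the holder (handle top at top pixel (391,235), as at the start), the bore at (248,245) is now darker, and the jar and carton are unmoved. The arm hides the screwdriver from above. Handing in.

```bash
python3 -c "
from plant import manip
print(manip.job_done())"
```

```text
the job is handed in; nothing more can be done
None
```

I drove the brass pin out with the red-handled punch, put the punch back upright in its blue holder, let go and handed the job in at about 31 s. No verdict is reported.

- **Driving:** the punch met the bore at the spot seen from above, without having to slide along the groove. It touched the pin about 79 mm above the counter and pushed it at least 21.5 mm further. By my height estimate the pin ended about 24–25 mm down. The force readings taken during the push showed about 9 N on the pin, well under 25 N. The handle's position against the fingers did not change in the side pictures, so the punch did not slip in the grip.
- **Last checks:** the final pictures show the punch upright and seated in the holder, matching its starting position in the top view. The bore looks emptier, and the jar and carton have not moved. The gripper was open and clear of everything.
- **Not confirmed:** the arm hid the screwdriver in the last top picture. The gripper stayed about 200 mm up near it and I saw no contact. I worked out the pin's depth from the punch's travel and did not see it directly.
- **Disagreement:** the two cameras placed the holder and the block 3–5 mm apart in y. I used the top camera, which agreed with the arm's position when it gripped the punch.

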